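Shut the board tester's hold-down frame and tray

ROBOT

A 6-joint arm with a two-finger parallel gripper is mounted at the origin on the work surface. World frame = base frame: x ahead of the robot, y to its left, z up, the work surface at z = 0. Lengths are in m, angles in degrees, forces in N, time in s.
With the tool pointing down it reaches from about 0.375 to 0.9 m from the base axis. Payload 3.1 kg.
Tool frame: the origin (TCP) lies midway between the tips of the shut fingers; the grasp point (between the pads) lies bot.pinch_z behind it (bot.pinch_z is the distance from the TCP to the grasp point, in m); z points along the fingers, y is the direction in which the jaws open and shut (so a half turn about z gives the same grasp; the last joint's range is limited). The gripper opens to 87 mm and grips with 3 to 60 N. Pads are 19 mm wide; open, the fingers measure 117 mm over their backs; the gripper's body (75 mm by 190 mm) begins 51 mm behind the grasp point.
Start: joints at [-82.821, 30.224, 82.088, -0, 67.689, -10.227], TCP at [0.187, -0.596, 0.223] pointing down, gripper open.
Joint ranges: [-176.69, 176.69], [-43.24, 126.21], [12.49, 139.97], [-82, 262], [0, 151.66], [-163.58, 163.58]. Speed limits (degrees/s): [159.86, 159.86, 180, 180, 180, 180].

INTERFACE

Orientations are given as a 3x3 rotation matrix whose columns are the frame's x, y, z axes.
In Python, from rig import bot gives the robot as it stands.
- The arm moves only by the tool apply_moves, never from a script. Its argument "motion" is text: rows parted by semicolons, each of 7 numbers parted by spaces: the shift along the tool's x, y, z in m, then the turn, a rotation vector about the tool's x, y, z in degrees, then the finger opening in m, from 0 to 0.087. A call has exactly 8 rows; each row is the pose to reach, as a shift and turn from the pose commanded when the call began, along the tool's axes at that moment; what a row does not reach only later rows make up. A row lasts 1/8 s, in which the tool goes at most 62.5 mm and 10.7 degrees, less where a joint would pass 70% of its speed; a pose out of reach is approached as far as the arm can. A call with a gripper value outside its range is refused whole. The fingers move at their own pace and stop on an object; the grip force is fixed at half the most. Time passes only in rows, so rows that repeat a pose let the fingers close, or fill a call up. It gives the time, the measured TCP pose, the force and the opening at its end, in the units of the state.
- bot.read_state(): the state, without advancing time (a new reading comes with each control period).
- bot.capture(name): name is "side" or "top"; returns the picture (420x560x3 uint8, red, green, blue); there is no depth.
- bot.get_calibration(name): a dict with "fx", "fy", "cx", "cy" (pixels), "rvec" (rotation vector, rad) and "tvec" (3), from world to camera coordinates, as OpenCV has them. Camera axes: x right, y down, z forward; pixel columns grow to the right and rows downward; lengths in m; the calibration is good to about 2 mm. A picture is of the moment at which its call begins. get_calibration takes no time and is no camera call.
- bot.hand_in(): hands the job in, once; it reports no verdict.
Trained networks look in the newest picture that a camera, given by its name, has taken for a name from the list of things; names that differ only in an ending like _2 or _b are one class to them, and where a whole thing is asked for, a point or a joint stands for the part that bears it (a point fixed in the world has none). Each returns a list of dicts, best first, with "p" (0 to 1); they miss things now and then, are a little off and sometimes report something else, mostly with a low value. They report only what shows in the picture. A call takes as long as a camera call.
- bot.find_in(name, camera): "point" ([x, y, z] in m, in world coordinates, good to about 4 mm: the middle of the surface that is visible of it).
The state is a dict: "time_s": time; "joint_positions": joint angles; "qvel": joint speeds; "tau": joint torques, N m; "position": TCP position; "tcp_rot": TCP orientation; "force": force on the tool from outside, world axes, zero at the start; "moment": the same for the moment, N m; "opening": opening from 0.0 (shut) to 1.0 (fully open).
Only numpy, scipy, OpenCV 4.12 (cv2) and the standard library are available. Lean on these libraries where they do the work, as an engineer would, in place of code of your own. Each camera call takes 0.05 s, during which the arm holds its last target.

TASK

A circuit board lies in the pulled-out tray of the bench tester. With your fingertips and without gripping anything, push the upright hold-down frame over and down until it lies flat on the tray, then push the tray fully home into the tester. Push gently and do not slam either; do not touch the bare board or lift it from its nest, and leave the other things on the bench where they are.

Things in the scene. Friction and masses are not known exactly. Their poses are not given: they have to be found in the camera images.
- tester: (Sizes here and below in mm.) The fixed bench tester: a grey housing 260 deep, 320 wide, 108 high, with a slot in its front for the tray (200 wide; the slot's upper edge is 64 above the bench). Origin: bottom middle of the housing's front face, on the bench. x points into the housing (the way the tray goes home), y to the left as seen from the robot side, z up. It carries the tray, and the tray carries the frame: these cannot come off.
- tray (a joint): How far the tray is pulled out, m: 0 fully home (its front plate 2 mm from the housing's face), 0.16 at its outer stop, where it starts. It slides along the tester's x with about 3 N of friction, has no spring or catch and stays where it is left. It cannot go in while the frame stands up: the frame strikes the housing above the slot; the frame's edge passes when it is less than about 0.05 rad open.
- tray_front (a point): Point on the outer face of the tray's aluminium front plate, on its middle line, 80 above the bench; axes as the tester's, so the face looks to -x. The plate is 210 wide, 8 thick and spans 10 to 98 above the bench. A black bow handle (bar 10 thick, 90 long across y, 42 above the bench) stands 32 out from the plate (bar centre line); above it (z over 50) and beside it the plate is bare and can be pushed.
- nest (a point): Centre of the floor of the nest pocket on the tray, 30 above the bench; axes as the tester's. The pocket is 124 (x) by 144 (y) and 16 deep in a black rim whose top is 46 above the bench.
- frame (a joint): Opening angle of the hold-down frame, rad: 0 lying flat over the nest, pi/2 upright, up to 1.85 leaning outward (to +y); starts between 1.25 and 1.75. Its hinge is stiff (about 0.45 N m): it stays at any angle and does not fall by itself. It moves with the tray.
- frame_hinge (a point): Middle of the frame's hinge line, which runs along the tester's x on the tray's left (+y) side, 50 above the bench; axes as the tester's (it does not turn with the frame). At opening angle a, the frame runs from here along -cos(a) y + sin(a) z, and its outer face (the upper one when shut) looks along sin(a) y + cos(a) z.
- frame_tab (a point): Middle of the free edge of the frame's black finger tab, 183 from the hinge line. The frame is a plate 144 long (x), 8 thick (4 either side of the hinge line's plane), from 8 to 172 from the hinge line: aluminium border with a clear rigid panel set 2 mm below the border's outer face (it may be pushed anywhere); the tab, 44 long and 6 thick, adds the last 11. The point's axes turn with the frame: y back to the hinge, z out of the outer face.
- board: Green circuit board, 120 by 140 by 3, with parts up to 6 high, lying loose in the nest pocket; origin at the centre of its underside. Not to be touched or lifted; it rides along with the tray.
- spool: Spool of solder wire standing upright, 62 across, 50 high; bystander. Origin: centre of its underside.
- fluxbottle: White bottle with a black cap, 48 across, 105 high; bystander. Origin: centre of its underside.
- bin: Empty open black bin, 130 by 95 by 50; bystander. Origin: centre of its underside.
- driver: Screwdriver lying on the bench, 200 long, handle 26 thick; bystander. Origin: under the middle of its length, on the bench; x runs from handle to blade tip.

How it is judged:
By the outcome, as a careful person would: the job done as asked, in the order asked, and still so for the second after the job is handed in, with the robot touching nothing.
It also fails if it takes over 51 s, if anything falls off the work surface, if the arm or the gripper's body presses on something with over 40 N, if the wrist force passes 120 N, or if a joint passes its speed limit or range.

## Working session

There is one attempt and no reset: what is moved stays moved. The work goes in short steps, Python scripts to look and compute and a tool call to move; the robot and the scene stay as the last step left them, time stands still between calls to the robot, and variables do not carry over. Pictures are saved under pics/ and viewed, and the job is handed in when it is done.

Besides the shell and the picture viewer there is one more tool, called after ">>>" by a JSON object that holds its "fn" and its "kwargs". apply_moves: Moves the arm, as the interface text tells. Its arguments: {"type":"object","properties":{"motion":{"type":"string"}},"required":["motion"]}

```bash
ls; mkdir -p pics; python3 - <<'E'
from rig import bot
import cv2
for n in("side","top"):
    im=bot.capture(n); cv2.imwrite(f"pics/{n}0.png",im[:,:,::-1]); print(bot.get_calibration(n))
for o in ["tester","tray_front","nest","frame_hinge","frame_tab","board","spool","fluxbottle","bin","driver"]:
    for c in("side","top"):
        try: print(o,c,[(d["p"],[round(float(v),3) for v in d["point"]]) for d in bot.find_in(o,c)][:2])
        except Exception as e: print(o,c,e)
s=bot.read_state(); print(s["time_s"],s["position"],s["tcp_rot"],s["opening"],bot.pinch_z)
E
```

```text
pics
{'fx': 403.0302023533119, 'fy': 403.0302023533119, 'cx': 273.39779208423425, 'cy': 209.45978112774662, 'rvec': array([ 0.73678176, -2.60485827,  1.10964774]), 'tvec': array([0.53740114, 0.2380278 , 1.10652838])}
{'fx': 542.0702361133124, 'fy': 542.0702361133124, 'cx': 280.4992639578026, 'cy': 212.7193558738046, 'rvec': array([ 2.14970939, -2.11579111,  0.18748926]), 'tvec': array([0.06755124, 0.61443267, 1.53359631])}
tester side [(0.61, [0.735, 0.189, 0.109])]
tester top [(0.96, [0.77, 0.138, 0.108])]
tray_front side [(0.73, [0.564, 0.178, 0.099])]
tray_front top [(0.6, [0.577, 0.102, 0.046])]
nest side [(0.61, [0.564, 0.177, 0.101])]
nest top [(0.94, [0.574, 0.106, 0.045])]
frame_hinge side [(0.8, [0.565, 0.177, 0.096]), (0.3, [0.611, -0.264, 0.017])]
frame_hinge top [(0.71, [0.579, 0.105, 0.045])]
frame_tab side [(0.75, [0.574, 0.187, 0.152]), (0.74, [0.63, -0.104, 0.047])]
frame_tab top [(0.57, [0.576, 0.185, 0.177])]
board side [(0.34, [0.571, 0.417, 0.013]), (0.23, [0.563, 0.18, 0.093])]
board top [(0.93, [0.604, 0.091, 0.035])]
spool side [(0.52, [0.625, -0.101, 0.045])]
spool top [(0.68, [0.629, -0.116, 0.049])]
fluxbottle side [(0.71, [0.748, -0.104, 0.062])]
fluxbottle top [(0.76, [0.748, -0.109, 0.071])]
bin side [(0.67, [0.569, 0.416, 0.019]), (0.57, [0.57, 0.043, 0.03])]
bin top []
driver side [(0.64, [0.612, -0.264, 0.015])]
driver top [(0.82, [0.619, -0.267, 0.026])]
1.1 [ 0.1869811  -0.59633164  0.22255965] [[ 9.54227433e-01  2.99081934e-01  5.04773539e-05]
 [ 2.99081933e-01 -9.54227434e-01  2.85825327e-05]
 [ 5.67153951e-05 -1.21773723e-05 -9.99999998e-01]] 0.9950257084926859 0.0187
```

View pics/side0.png

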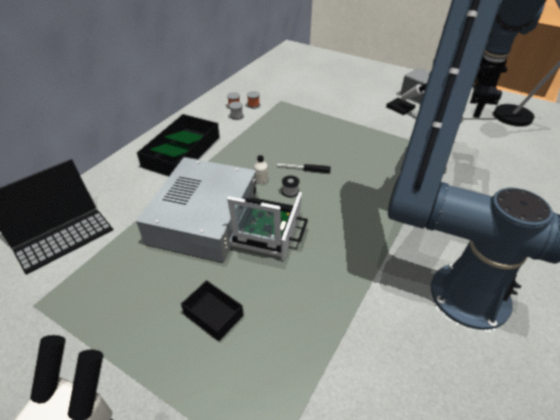

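View pics/top0.png

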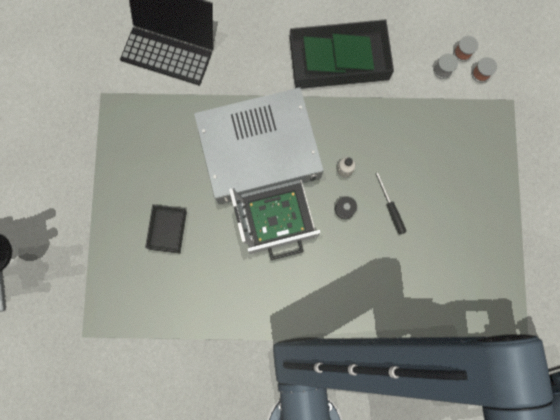

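The side picture shows the frame standing at about (255,220), the housing at (200,205) and the bin at (212,310). In the top picture the housing corners are near (195,112), (302,92), (322,175) and (215,198). The plate runs from (240,253) to (319,233), and the frame is seen edge-on at (238,220). I'll zoom in to get accurate pixel positions.

```bash
python3 - <<'E'
import cv2
a=cv2.imread("pics/top0.png")[80:270,185:335]; cv2.imwrite("pics/topz.png",cv2.resize(a,None,fx=3.1,fy=3.1,interpolation=cv2.INTER_CUBIC))
a=cv2.imread("pics/side0.png")[180:270,210:330]; cv2.imwrite("pics/sidez.png",cv2.resize(a,None,fx=6,fy=6,interpolation=cv2.INTER_CUBIC))
E
```

```text
(no output)
```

View pics/topz.png

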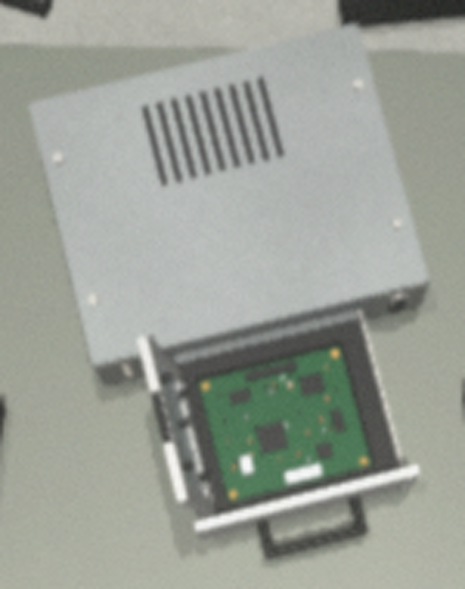

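View pics/sidez.png

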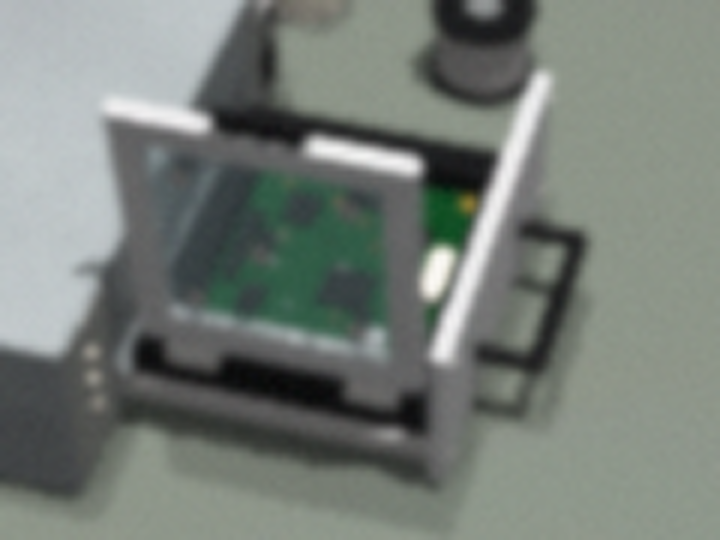

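```bash
cat > fit.py <<'E'
import numpy as np, cv2
from scipy.optimize import least_squares
from rig import bot
C={n:bot.get_calibration(n) for n in("side","top")}
def proj(n,P):
    c=C[n];K=np.array([[c['fx'],0,c['cx']],[0,c['fy'],c['cy']],[0,0,1.]])
    return cv2.projectPoints(np.array(P,float).reshape(-1,1,3),c['rvec'],c['tvec'],K,None)[0].reshape(-1,2)
def T(p,P):
    c,s=np.cos(p[2]),np.sin(p[2]); P=np.atleast_2d(P)
    return np.c_[p[0]+c*P[:,0]-s*P[:,1],p[1]+s*P[:,0]+c*P[:,1],P[:,2]]
def frame(p,x,r,n=0):  # x along, r from hinge, n along outer normal
    a=p[3]; return [p[4]+x,p[5]-np.cos(a)*r+np.sin(a)*n,.05+np.sin(a)*r+np.cos(a)*n]
E
cat > run1.py <<'E'
from fit import *
zt=lambda u,v:np.array([u,v])/3.1+[185,80]-.33
zs=lambda u,v:np.array([u,v])/6+[210,180]-.4
def obs(p):
    H=.108
    return [("top",zt(97,365),[0,.16,H]),("top",zt(32,104),[.26,.16,H]),("top",zt(357,27),[.26,-.16,H]),("top",zt(427,283),[0,-.16,H]),
    ("top",zt(198,530),[-.17,.105,.098]),("top",zt(418,474),[-.17,-.105,.098]),
    ("top",zt(145,340),frame(p,.072,.172)),("top",zt(181,497),frame(p,-.072,.172)),
    ("side",zs(106,112),frame(p,.072,.172)),("side",zs(423,165),frame(p,-.072,.172)),
    ("side",zs(440,358),[-.166,.105,.098]),("side",zs(545,75),[-.166,-.105,.098])]
def res(p):
    return np.concatenate([proj(n,T(p,P))[0]-uv for n,uv,P in obs(p)])
r=least_squares(res,[.64,.15,.2,1.5,-.08,.08])
p=r.x; print(p.round(4)); print(r.fun.reshape(-1,2).round(1)); np.save("p.npy",p)
J=r.jac; print("sd",(np.sqrt(np.diag(np.linalg.inv(J.T@J)))*.6).round(4))
print("tab",T(p,frame(p,0,.183)),"hinge",T(p,[p[4],p[5],.05]),"tf",T(p,[-.17,0,.08]))
E
python3 run1.py
```

```text
[ 0.6858  0.1098  0.2684  1.4601 -0.0839  0.1252]
[[-1.1  0.5]
 [-0.6 -0.1]
 [ 0.6 -1. ]
 [ 1.3 -0.4]
 [-0.2  0.7]
 [ 1.   0.2]
 [-0.5 -0.7]
 [ 0.9  1.4]
 [-0.1 -0.8]
 [-0.7  0.8]
 [-0.3  0.9]
 [-0.2  0.2]]
sd [0.0006 0.0006 0.0028 0.0961 0.0011 0.0159]
tab [[0.57702715 0.18879909 0.23188094]] hinge [[0.57166891 0.2082828  0.05      ]] tf [[0.52188815 0.06474817 0.08      ]]
```

```bash
cat >> run1.py <<'E'
for hy in (.085,.09,.095):
    f=lambda q:res(np.r_[q,hy])
    r=least_squares(f,p[:5]); q=np.r_[r.x,hy]; print(hy,q.round(4),r.cost, "tab",T(q,frame(q,0,.183)).round(4),"hinge",T(q,[q[4],hy,.05]).round(4))
    if hy==.09:
        np.save("p.npy",q)
        for nm,fx in(("top",3),("side",6)):
            im=cv2.imread(f"pics/{nm}0.png")
            u0,v0,u1,v1=(185,80,335,270) if nm=="top" else (210,180,330,270)
            k=3.1 if nm=="top" else 6
            z=cv2.resize(im[v0:v1,u0:u1],None,fx=k,fy=k,interpolation=cv2.INTER_CUBIC)
            def poly(P,col):
                uv=(proj(nm,T(q,P))-[u0,v0]+.5)*k
                cv2.polylines(z,[uv.astype(np.int32)],True,col,1)
            for n in(-.004,.004): poly([frame(q,x,rr,n) for x,rr in((-.072,.008),(.072,.008),(.072,.172),(-.072,.172))],(0,0,255) if n>0 else (255,0,0))
            poly([[q[4]+x,y,.046] for x,y in((-.062,-.072),(.062,-.072),(.062,.072),(-.062,.072))],(0,255,255))
            poly([[-.17,y,zz] for y,zz in((-.105,.01),(.105,.01),(.105,.098),(-.105,.098))],(255,0,255))
            cv2.imwrite(f"pics/ov_{nm}.png",z)
E
python3 run1.py|tail -3
```

```text
0.085 [ 0.6858  0.1098  0.2684  1.6939 -0.0839  0.085 ] 6.439433709191815 tab [[0.5764 0.1912 0.2316]] hinge [[0.5824 0.1695 0.05  ]]
0.09 [ 0.6858  0.1098  0.2684  1.6657 -0.084   0.09  ] 6.44024410592461 tab [[0.5763 0.191  0.2322]] hinge [[0.5809 0.1743 0.05  ]]
0.095 [ 0.6858  0.1098  0.2684  1.6373 -0.0841  0.095 ] 6.460507408623033 tab [[0.5763 0.1908 0.2326]] hinge [[0.5795 0.1791 0.05  ]]
```

View pics/ov_side.png

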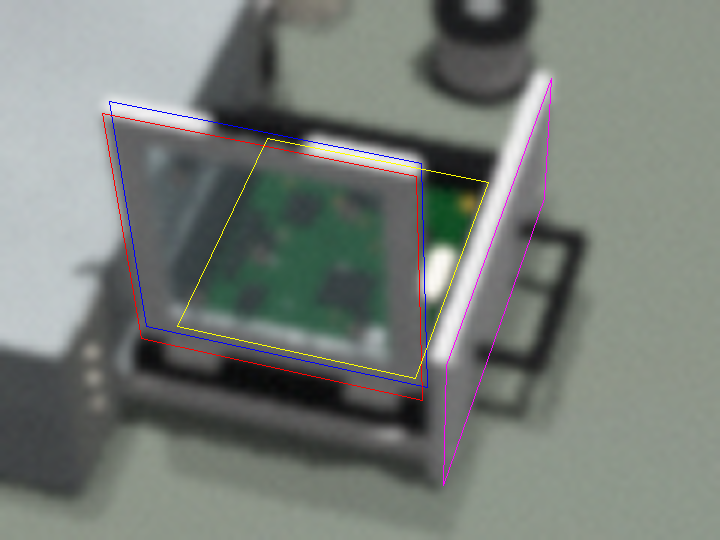

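View pics/ov_top.png

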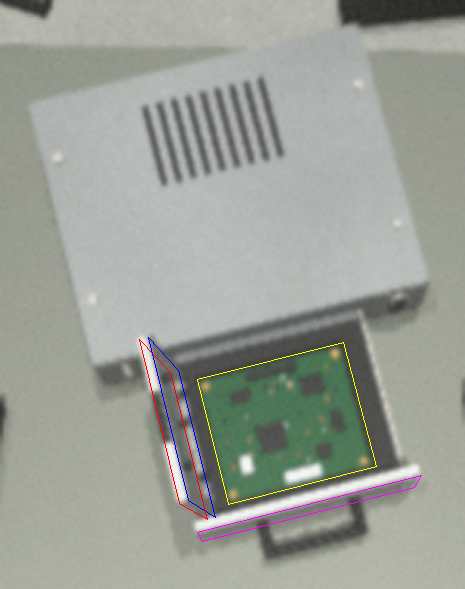

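The overlay matches both views: frame open about 1.67 rad, hinge at y=+0.09, tester yaw 15.4°. I'll raise the tool with the fingers shut and swing over.

>>> {"fn": "apply_moves", "kwargs": {"motion": "0.03 -0.02 -0.03 0 0 0.5 0; 0.08 -0.05 -0.06 0 0 1 0; 0.13 -0.085 -0.078 0 0 1.5 0; 0.18 -0.115 -0.078 0 0 2 0; 0.23 -0.145 -0.078 0 0 2 0; 0.28 -0.177 -0.078 0 0 2 0; 0.33 -0.21 -0.078 0 0 2 0; 0.383 -0.2425 -0.078 0 0 2 0"}}

```text
time_s: 2.1
position: [0.4809, -0.2489, 0.3008]
tcp_rot: [[0.964, 0.265, 0.001], [0.265, -0.964, -0.001], [0.0, 0.001, -1.0]]
force: [-0.4, -0.1, 0.5]
opening: 0.173
```

```bash
cat > where.py <<'E'
from fit import *
s=bot.read_state(); p=np.load("p.npy")
def tf(P):
    d=np.array(P[:2])-p[:2]; c,si=np.cos(p[2]),np.sin(p[2]); return np.array([c*d[0]+si*d[1],-si*d[0]+c*d[1],P[2]])
R=np.array(s["tcp_rot"])
print("t",s["time_s"],"tester-coords",tf(s["position"]).round(4),"yaw-off",np.degrees(np.arctan2(R[1,0],R[0,0])-p[2]).round(2),"F",np.round(s["force"],1),"open",round(s["opening"],3),"j",np.round(s["joint_positions"],0),"tz",R[:,2].round(4))
E
python3 where.py
```

```text
t 2.1 tester-coords [-0.2927 -0.2915  0.3008] yaw-off 0.01 F [-0.4 -0.1  0.5] open 0.173 j [-39.  19.  88.  -0.  73.  35.] tz [ 5.e-04 -6.e-04 -1.e+00]
```

>>> {"fn": "apply_moves", "kwargs": {"motion": "0.023 -0.055 0 0 0 0 0; 0.046 -0.11 0 0 0 0 0; 0.069 -0.165 0 0 0 0 0; 0.092 -0.22 0 0 0 0 0; 0.115 -0.276 0 0 0 0 0; 0.14 -0.335 0 0 0 0 0; 0.165 -0.395 0 0 0 0 0; 0.189 -0.4515 0 0 0 0 0"}}

```text
time_s: 3.1
position: [0.5419, 0.2342, 0.3008]
tcp_rot: [[0.964, 0.266, 0.001], [0.266, -0.964, -0.0], [0.001, 0.0, -1.0]]
force: [1.3, -1.0, 0.2]
opening: 0.01
```

```bash
python3 where.py
```

```text
t 3.1 tester-coords [-0.1058  0.1581  0.3008] yaw-off 0.03 F [ 1.3 -1.   0.2] open 0.01 j [13. 23. 82. -0. 75. 87.] tz [ 8.e-04 -1.e-04 -1.e+00]
```

>>> {"fn": "apply_moves", "kwargs": {"motion": "0 0 0.025 0 0 0 0; 0 0 0.05 0 0 0 0; 0 0 0.075 0 0 0 0; 0 0 0.1 0 0 0 0; 0 0.005 0.1 0 0 0 0; 0 0.01 0.1 0 0 0 0; 0 0.015 0.1 0 0 0 0; 0 0.02 0.1 0 0 0 0"}}

```text
time_s: 4.1
position: [0.5478, 0.2125, 0.2016]
tcp_rot: [[0.964, 0.265, 0.002], [0.265, -0.964, 0.0], [0.002, 0.0, -1.0]]
force: [-0.4, -0.9, -0.1]
opening: 0.005
```

```bash
python3 where.py; cat > snap.py <<'E'
import sys,cv2
from rig import bot
t=sys.argv[1]
a=bot.capture("side")[150:280,190:340,::-1]; a=cv2.resize(a,None,fx=3.4,fy=3.4,interpolation=cv2.INTER_CUBIC)
cv2.imwrite(f"pics/s_{t}.png",a)
a=bot.capture("top")[150:280,185:335,::-1]; a=cv2.resize(a,None,fx=3.4,fy=3.4,interpolation=cv2.INTER_CUBIC)
cv2.imwrite(f"pics/t_{t}.png",a)
E
python3 snap.py 1
```

```text
t 4.1 tester-coords [-0.1058  0.1356  0.2016] yaw-off 0.01 F [-0.4 -0.9 -0.1] open 0.005 j [10. 29. 89. -0. 62. 85.] tz [ 2.e-03  3.e-04 -1.e+00]
```

View pics/s_1.png

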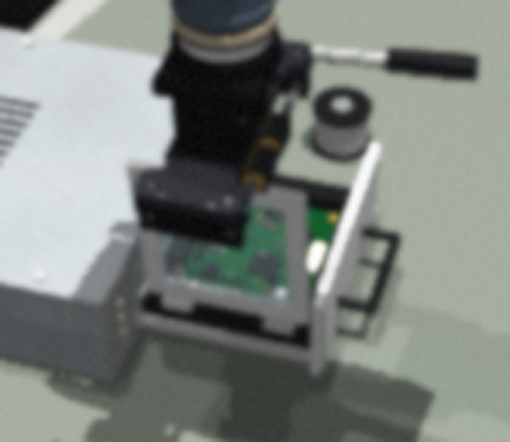

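View pics/t_1.png

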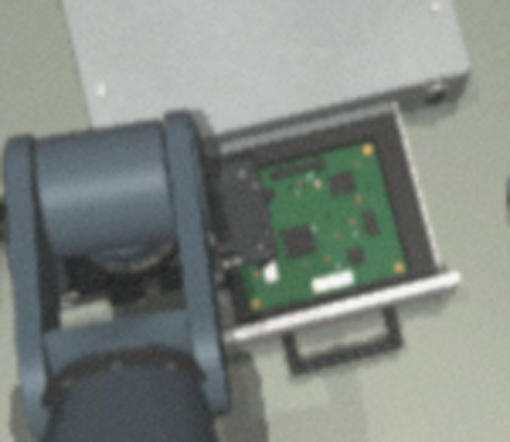

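```bash
cat > tab.py <<'E'
import numpy as np
r=.155;y0,z0=.1356,.2016
for a in np.r_[np.arange(1.65,.15,-.075),np.arange(.15,-.06,-.03)]:
    y=.09-np.cos(a)*r+.004*np.sin(a)+.015; z=.05+r*np.sin(a)+.004*np.cos(a)
    print(round(a,3),"y %.4f z %.4f"%(y,z),"  tool dy %.3f dz %.3f"%(y0-y,z0-z))
E
python3 tab.py
```

```text
1.65 y 0.1213 z 0.2042   tool dy 0.014 dz -0.003
1.575 y 0.1097 z 0.2050   tool dy 0.026 dz -0.003
1.5 y 0.0980 z 0.2049   tool dy 0.038 dz -0.003
1.425 y 0.0864 z 0.2039   tool dy 0.049 dz -0.002
1.35 y 0.0750 z 0.2021   tool dy 0.061 dz -0.001
1.275 y 0.0636 z 0.1994   tool dy 0.072 dz 0.002
1.2 y 0.0526 z 0.1959   tool dy 0.083 dz 0.006
1.125 y 0.0418 z 0.1916   tool dy 0.094 dz 0.010
1.05 y 0.0313 z 0.1864   tool dy 0.104 dz 0.015
0.975 y 0.0213 z 0.1805   tool dy 0.114 dz 0.021
0.9 y 0.0118 z 0.1739   tool dy 0.124 dz 0.028
0.825 y 0.0028 z 0.1666   tool dy 0.133 dz 0.035
0.75 y -0.0057 z 0.1586   tool dy 0.141 dz 0.043
0.675 y -0.0135 z 0.1500   tool dy 0.149 dz 0.052
0.6 y -0.0207 z 0.1408   tool dy 0.156 dz 0.061
0.525 y -0.0271 z 0.1311   tool dy 0.163 dz 0.070
0.45 y -0.0328 z 0.1210   tool dy 0.168 dz 0.081
0.375 y -0.0378 z 0.1105   tool dy 0.173 dz 0.091
0.3 y -0.0419 z 0.0996   tool dy 0.177 dz 0.102
0.225 y -0.0452 z 0.0885   tool dy 0.181 dz 0.113
0.15 y -0.0477 z 0.0771   tool dy 0.183 dz 0.124
0.12 y -0.0484 z 0.0725   tool dy 0.184 dz 0.129
0.09 y -0.0490 z 0.0679   tool dy 0.185 dz 0.134
0.06 y -0.0495 z 0.0633   tool dy 0.185 dz 0.138
0.03 y -0.0498 z 0.0586   tool dy 0.185 dz 0.143
0.0 y -0.0500 z 0.0540   tool dy 0.186 dz 0.148
-0.03 y -0.0501 z 0.0493   tool dy 0.186 dz 0.152
```

>>> {"fn": "apply_moves", "kwargs": {"motion": "0 0.004 0 0 0 0 0; 0 0.008 0 0 0 0 0; 0 0.013 0 0 0 0 0; 0 0.018 0 0 0 0 0; 0 0.024 0 0 0 0 0; 0 0.03 0 0 0 0 0; 0 0.036 0 0 0 0 0; 0 0.042 -0.002 0 0 0 0"}}

```text
time_s: 5.2
position: [0.5581, 0.172, 0.202]
tcp_rot: [[0.964, 0.265, -0.001], [0.265, -0.964, 0.0], [-0.001, -0.001, -1.0]]
force: [0.3, 2.8, -2.2]
opening: 0.002
```

```bash
python3 where.py; python3 snap.py 2
```

```text
t 5.2 tester-coords [-0.1067  0.0939  0.202 ] yaw-off 0.01 F [ 0.3  2.8 -2.2] open 0.002 j [ 6. 28. 89.  0. 62. 81.] tz [-1.e-03  3.e-04 -1.e+00]
```

View pics/s_2.png

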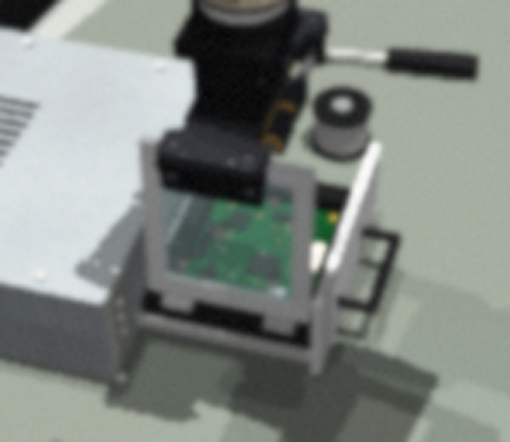

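>>> {"fn": "apply_moves", "kwargs": {"motion": "0 0.008 0 0 0 0 0; 0 0.016 0 0 0 0 0; 0 0.024 0.001 0 0 0 0; 0 0.032 0.003 0 0 0 0; 0 0.04 0.006 0 0 0 0; 0 0.048 0.009 0 0 0 0; 0 0.056 0.013 0 0 0 0; 0 0.063 0.016 0 0 0 0"}}

```text
time_s: 6.3
position: [0.5758, 0.1109, 0.1865]
tcp_rot: [[0.964, 0.265, 0.001], [0.265, -0.964, -0.0], [0.001, 0.0, -1.0]]
force: [-1.4, 2.0, 1.8]
opening: 0.006
```

```bash
python3 where.py
```

```text
t 6.3 tester-coords [-0.1058  0.0303  0.1865] yaw-off 0.01 F [-1.4  2.   1.8] open 0.006 j [-0. 30. 90. -0. 60. 75.] tz [ 1.4e-03 -1.0e-04 -1.0e+00]
```

>>> {"fn": "apply_moves", "kwargs": {"motion": "0 0.006 0.003 0 0 0 0; 0 0.012 0.007 0 0 0 0; 0 0.018 0.012 0 0 0 0; 0 0.024 0.016 0 0 0 0; 0 0.029 0.021 0 0 0 0; 0 0.034 0.026 0 0 0 0; 0 0.039 0.031 0 0 0 0; 0 0.044 0.0365 0 0 0 0"}}

```text
time_s: 7.3
position: [0.5867, 0.0688, 0.1497]
tcp_rot: [[0.964, 0.266, -0.0], [0.266, -0.964, -0.0], [-0.0, 0.0, -1.0]]
force: [-0.6, 0.5, 2.1]
opening: 0.006
```

```bash
python3 where.py; python3 snap.py 3
```

```text
t 7.3 tester-coords [-0.1064 -0.0133  0.1497] yaw-off 0.03 F [-0.6  0.5  2.1] open 0.006 j [-4. 33. 91. -0. 56. 70.] tz [-1.e-04 -3.e-04 -1.e+00]
```

View pics/s_3.png

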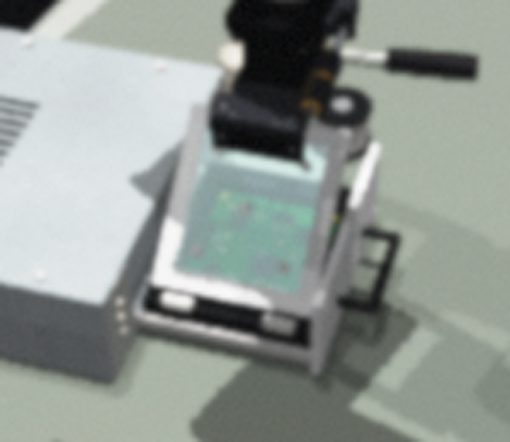

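The frame is following the fingertips, now at about 0.68 rad.

>>> {"fn": "apply_moves", "kwargs": {"motion": "0 0.004 0.006 0 0 0 0; 0 0.0085 0.012 0 0 0 0; 0 0.0125 0.018 0 0 0 0; 0 0.017 0.024 0 0 0 0; 0 0.02 0.03 0 0 0 0; 0 0.023 0.037 0 0 0 0; 0 0.026 0.044 0 0 0 0; 0 0.0285 0.05 0 0 0 0"}}

```text
time_s: 8.4
position: [0.5943, 0.0415, 0.0995]
tcp_rot: [[0.964, 0.266, -0.0], [0.266, -0.964, 0.0], [-0.0, -0.0, -1.0]]
force: [-0.7, -0.1, 1.5]
opening: 0.004
```

```bash
python3 where.py
```

```text
t 8.4 tester-coords [-0.1063 -0.0416  0.0995] yaw-off 0.02 F [-0.7 -0.1  1.5] open 0.004 j [-7. 37. 92. -0. 50. 68.] tz [-1.e-04  0.e+00 -1.e+00]
```

>>> {"fn": "apply_moves", "kwargs": {"motion": "0 0.002 0.006 0 0 0 0; 0 0.003 0.012 0 0 0 0; 0 0.004 0.017 0 0 0 0; 0 0.005 0.022 0 0 0 0; 0 0.006 0.026 0 0 0 0; 0 0.007 0.03 0 0 0 0; 0 0.008 0.033 0 0 0 0; 0 0.008 0.036 0 0 0 0"}}

```text
time_s: 9.4
position: [0.5962, 0.0341, 0.0638]
tcp_rot: [[0.964, 0.266, -0.0], [0.266, -0.964, -0.0], [-0.0, -0.0, -1.0]]
force: [-1.1, -0.5, 1.8]
opening: 0.008
```

>>> {"fn": "apply_moves", "kwargs": {"motion": "0 0 0.0012 0 0 0 0; 0 0 0.0024 0 0 0 0; 0 0 0.0036 0 0 0 0; 0 0 0.0048 0 0 0 0; 0 0 0.006 0 0 0 0; 0 0 0.007 0 0 0 0; 0 0 0.0075 0 0 0 0; 0 0 0.008 0 0 0 0"}}

```text
time_s: 10.4
position: [0.5965, 0.034, 0.0561]
tcp_rot: [[0.964, 0.266, 0.0], [0.266, -0.964, -0.0], [0.0, 0.0, -1.0]]
force: [-0.4, -0.0, 2.0]
opening: 0.007
```

```bash
python3 where.py; python3 snap.py 4
```

```text
t 10.4 tester-coords [-0.1062 -0.0494  0.0561] yaw-off 0.03 F [-0.4 -0.   2. ] open 0.007 j [-7. 41. 93. -0. 46. 67.] tz [ 2.e-04 -0.e+00 -1.e+00]
```

View pics/s_4.png

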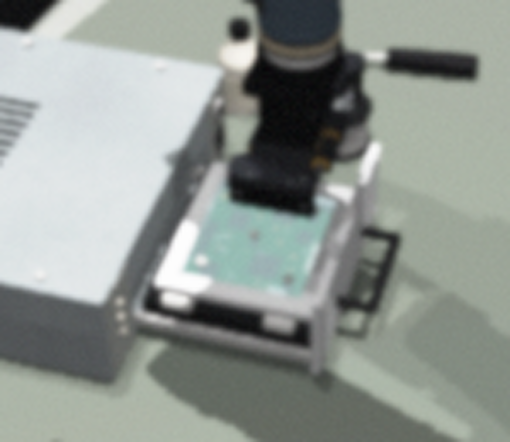

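>>> {"fn": "apply_moves", "kwargs": {"motion": "0 0 0.0006 0 0 0 0; 0 0 0.0012 0 0 0 0; 0 0 0.0018 0 0 0 0; 0 0 0.0024 0 0 0 0; 0 0 0.003 0 0 0 0; 0 0 0.003 0 0 0 0; 0 0 0.003 0 0 0 0; 0 0 0.003 0 0 0 0"}}

```text
time_s: 11.5
position: [0.5965, 0.0341, 0.0544]
tcp_rot: [[0.964, 0.266, 0.001], [0.266, -0.964, -0.0], [0.001, 0.0, -1.0]]
force: [-1.7, -0.9, 8.8]
opening: 0.008
```

```bash
python3 where.py
```

```text
t 11.5 tester-coords [-0.1062 -0.0494  0.0544] yaw-off 0.04 F [-1.7 -0.9  8.8] open 0.008 j [-7. 41. 93. -0. 45. 67.] tz [ 6.e-04 -2.e-04 -1.e+00]
```

The frame hit its stop at z=0.0544 (expected 0.054) with 8.8 N. I'll lift and move to the front of the plate.

>>> {"fn": "apply_moves", "kwargs": {"motion": "0 0 -0.01 0 0 0 0; 0 0 -0.04 0 0 0 0; 0 0 -0.075 0 0 0 0; 0 0 -0.11 0 0 0 0; -0.03 -0.012 -0.12 0 0 0 0; -0.065 -0.025 -0.12 0 0 0 0; -0.1 -0.037 -0.12 0 0 0 0; -0.13 -0.049 -0.12 0 0 0 0"}}

```text
time_s: 12.5
position: [0.4563, 0.0471, 0.1732]
tcp_rot: [[0.964, 0.266, -0.001], [0.266, -0.964, 0.0], [-0.0, -0.001, -1.0]]
force: [0.1, 1.3, -0.6]
opening: 0.0
```

```bash
python3 where.py; python3 snap.py 5
```

```text
t 12.5 tester-coords [-0.2379  0.0004  0.1732] yaw-off 0.02 F [ 0.1  1.3 -0.6] open 0.0 j [ -8.  22. 108.   0.  50.  66.] tz [-5.e-04  4.e-04 -1.e+00]
```

View pics/s_5.png

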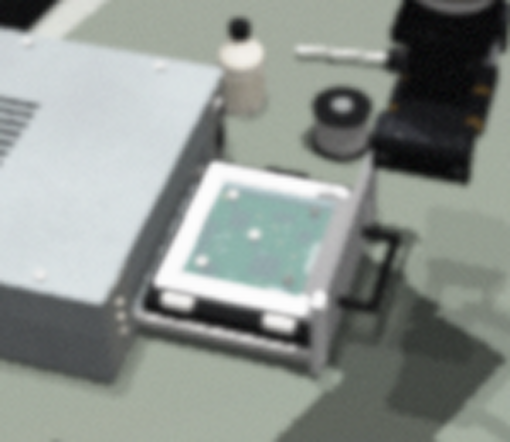

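View pics/t_5.png

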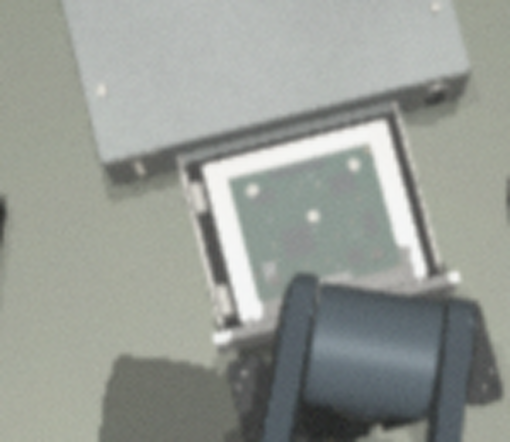

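The frame lies flat. Next I'll descend in front of the plate, above the handle.

>>> {"fn": "apply_moves", "kwargs": {"motion": "0 0 0.02 0 0 0 0; 0 0 0.045 0 0 0 0; 0 0 0.075 0 0 0 0; 0 0 0.105 0 0 0 0; 0.012 0 0.105 0 0 0 0; 0.025 0 0.105 0 0 0 0; 0.038 0 0.105 0 0 0 0; 0.046 0 0.105 0 0 0 0"}}

```text
time_s: 13.6
position: [0.5046, 0.0592, 0.0691]
tcp_rot: [[0.964, 0.266, 0.003], [0.266, -0.964, -0.0], [0.003, 0.001, -1.0]]
force: [-0.3, -0.4, 0.5]
opening: 0.007
```

```bash
python3 where.py
```

```text
t 13.6 tester-coords [-0.1881 -0.0007  0.0691] yaw-off 0.06 F [-0.3 -0.4  0.5] open 0.007 j [ -6.  36. 106.   0.  38.  69.] tz [ 3.4e-03 -3.0e-04 -1.0e+00]
```

>>> {"fn": "apply_moves", "kwargs": {"motion": "0.003 0 0 0 0 0 0; 0.006 0 0 0 0 0 0; 0.009 0 0 0 0 0 0; 0.012 0 0 0 0 0 0; 0.016 0 0 0 0 0 0; 0.021 0 0 0 0 0 0; 0.026 0 0 0 0 0 0; 0.031 0 0 0 0 0 0"}}

```text
time_s: 14.6
position: [0.5321, 0.0675, 0.0678]
tcp_rot: [[0.964, 0.266, -0.001], [0.266, -0.964, 0.0], [-0.001, -0.001, -1.0]]
force: [-3.1, -0.9, -0.5]
opening: 0.007
```

```bash
python3 where.py; python3 snap.py 6
```

```text
t 14.6 tester-coords [-1.594e-01 -1.000e-04  6.780e-02] yaw-off 0.03 F [-3.1 -0.9 -0.5] open 0.007 j [ -5.  37. 102.   0.  41.  70.] tz [-1.1e-03  2.0e-04 -1.0e+00]
```

View pics/s_6.png

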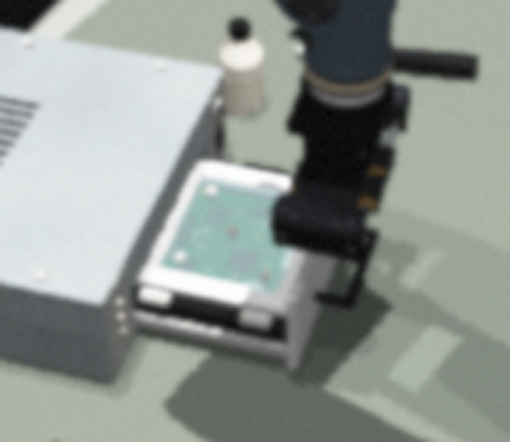

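>>> {"fn": "apply_moves", "kwargs": {"motion": "0.006 0 0 0 0 0 0; 0.012 0 0 0 0 0 0; 0.018 0 0 0 0 0 0; 0.024 0 0 0 0 0 0; 0.03 0 0 0 0 0 0; 0.036 0 0 0 0 0 0; 0.042 0 0 0 0 0 0; 0.048 0 0 0 0 0 0"}}

```text
time_s: 15.7
position: [0.5788, 0.0801, 0.068]
tcp_rot: [[0.964, 0.266, -0.0], [0.266, -0.964, 0.0], [-0.0, -0.0, -1.0]]
force: [-3.2, -0.7, -0.5]
opening: 0.008
```

>>> {"fn": "apply_moves", "kwargs": {"motion": "0.006 0 0 0 0 0 0; 0.012 0 0 0 0 0 0; 0.018 0 0 0 0 0 0; 0.024 0 0 0 0 0 0; 0.03 0 0 0 0 0 0; 0.036 0 0 0 0 0 0; 0.042 0 0 0 0 0 0; 0.048 0 0 0 0 0 0"}}

```text
time_s: 16.7
position: [0.6251, 0.0929, 0.068]
tcp_rot: [[0.964, 0.266, -0.0], [0.266, -0.964, 0.0], [-0.0, -0.0, -1.0]]
force: [-3.8, 0.3, -1.5]
opening: 0.006
```

```bash
python3 where.py; python3 snap.py 7
```

```text
t 16.7 tester-coords [-0.063  -0.0002  0.068 ] yaw-off 0.03 F [-3.8  0.3 -1.5] open 0.006 j [-2. 42. 88.  0. 50. 73.] tz [-2.e-04  1.e-04 -1.e+00]
```

View pics/s_7.png

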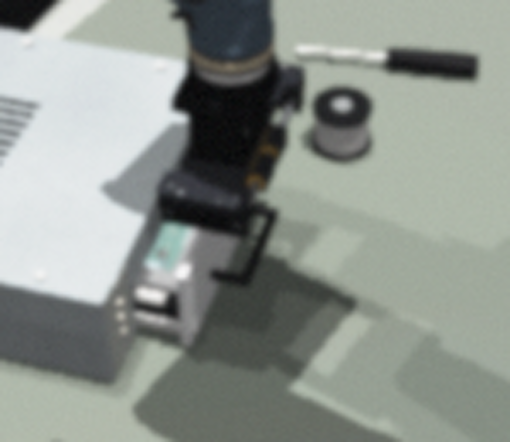

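>>> {"fn": "apply_moves", "kwargs": {"motion": "0.006 0 0 0 0 0 0; 0.012 0 0 0 0 0 0; 0.017 0 0 0 0 0 0; 0.022 0 0 0 0 0 0; 0.026 0 0 0 0 0 0; 0.03 0 0 0 0 0 0; 0.032 0 0 0 0 0 0; 0.034 0 0 0 0 0 0"}}

```text
time_s: 17.8
position: [0.6576, 0.1017, 0.068]
tcp_rot: [[0.964, 0.266, -0.0], [0.266, -0.964, -0.0], [-0.0, 0.0, -1.0]]
force: [-4.1, -2.2, 1.0]
opening: 0.001
```

>>> {"fn": "apply_moves", "kwargs": {"motion": "0.001 0 0 0 0 0 0; 0.002 0 0 0 0 0 0; 0.003 0 0 0 0 0 0; 0.004 0 0 0 0 0 0; 0.005 0 0 0 0 0 0; 0.006 0 0 0 0 0 0; 0.007 0 0 0 0 0 0; 0.007 0 0 0 0 0 0"}}

```text
time_s: 18.8
position: [0.6646, 0.1037, 0.068]
tcp_rot: [[0.964, 0.266, 0.0], [0.266, -0.964, 0.0], [0.0, -0.0, -1.0]]
force: [-2.5, -2.6, 0.7]
opening: 0.005
```

```bash
python3 where.py
```

```text
t 18.8 tester-coords [-0.0221 -0.0003  0.068 ] yaw-off 0.02 F [-2.5 -2.6  0.7] open 0.005 j [-1. 44. 81.  0. 54. 74.] tz [ 5.e-04  2.e-04 -1.e+00]
```

Still about 3 N, so no stop yet. I'll creep in.

>>> {"fn": "apply_moves", "kwargs": {"motion": "0.0006 0 0 0 0 0 0; 0.0012 0 0 0 0 0 0; 0.0018 0 0 0 0 0 0; 0.0024 0 0 0 0 0 0; 0.003 0 0 0 0 0 0; 0.0036 0 0 0 0 0 0; 0.004 0 0 0 0 0 0; 0.004 0 0 0 0 0 0"}}

```text
time_s: 19.8
position: [0.6662, 0.1042, 0.068]
tcp_rot: [[0.964, 0.266, -0.004], [0.266, -0.964, -0.001], [-0.005, -0.0, -1.0]]
force: [-6.3, -3.9, 3.9]
opening: 0.006
```

```bash
python3 where.py
```

```text
t 19.8 tester-coords [-0.0204 -0.0002  0.068 ] yaw-off 0.05 F [-6.3 -3.9  3.9] open 0.006 j [-1. 45. 81. -0. 55. 74.] tz [-4.5e-03 -9.0e-04 -1.0e+00]
```

>>> {"fn": "apply_moves", "kwargs": {"motion": "0.0005 0 0 0 0 0 0; 0.001 0 0 0 0 0 0; 0.0015 0 0 0 0 0 0; 0.002 0 0 0 0 0 0; 0.002 0 0 0 0 0 0; 0.002 0 0 0 0 0 0; 0.002 0 0 0 0 0 0; 0.002 0 0 0 0 0 0"}}

```text
time_s: 20.8
position: [0.6661, 0.1042, 0.068]
tcp_rot: [[0.964, 0.266, -0.009], [0.266, -0.964, -0.002], [-0.009, -0.001, -1.0]]
force: [-10.5, -4.9, 7.1]
opening: 0.002
```

```bash
python3 where.py
```

```text
t 20.8 tester-coords [-0.0205 -0.0002  0.068 ] yaw-off 0.06 F [-10.5  -4.9   7.1] open 0.002 j [-1. 45. 80. -0. 55. 74.] tz [-0.009  -0.0018 -1.    ]
```

Firm stop: no movement while the force rose to about 12 N. I'll back off and lift.

>>> {"fn": "apply_moves", "kwargs": {"motion": "-0.004 0 0 0 0 0 0; -0.01 0 0 0 0 0 0; -0.025 0 0 0 0 0 0; -0.05 0 0 0 0 0 0; -0.08 0 0 0 0 0 0; -0.1 0 -0.03 0 0 0 0; -0.12 0 -0.07 0 0 0 0; -0.14 0 -0.12 0 0 0 0"}}

```text
time_s: 21.8
position: [0.5351, 0.0683, 0.1888]
tcp_rot: [[0.964, 0.266, 0.001], [0.266, -0.964, 0.001], [0.001, -0.001, -1.0]]
force: [0.6, -0.4, 0.8]
opening: 0.006
```

>>> {"fn": "apply_moves", "kwargs": {"motion": "-0.01 0.02 -0.03 0 0 0 0; -0.02 0.06 -0.06 0 0 0 0; -0.03 0.1 -0.08 0 0 0 0; -0.03 0.14 -0.08 0 0 0 0; -0.03 0.18 -0.08 0 0 0 0; -0.03 0.2 -0.08 0 0 0 0; -0.03 0.2 -0.08 0 0 0 0; -0.03 0.2 -0.08 0 0 0 0"}}

```text
time_s: 22.8
position: [0.5589, -0.1313, 0.2678]
tcp_rot: [[0.964, 0.267, -0.001], [0.267, -0.964, 0.001], [-0.0, -0.001, -1.0]]
force: [0.0, 0.2, -0.6]
opening: 0.007
```

```bash
python3 where.py; python3 snap.py 8
python3 - <<'E'
from fit import *
p=np.load("p.npy")
# predicted plate top outer edge when home vs 3mm out, in t_8 zoom px
for o in(0,.005,.16):
    print(o,((proj("top",T(p,[[-.010-o,.105,.098],[-.010-o,-.105,.098]]))-[185,150]+.5)*3.4).round(0).tolist(),((proj("side",T(p,[[-.010-o,.105,.098],[-.010-o,-.105,.098]]))-[190,150]+.5)*3.4).round(0).tolist())
E
```

```text
t 22.8 tester-coords [-0.1863 -0.1988  0.2678] yaw-off 0.08 F [ 0.   0.2 -0.6] open 0.007 j [-24.  23.  86.   0.  70.  50.] tz [-8.0e-04  1.3e-03 -1.0e+00]
0 [[171.0, 162.0], [413.0, 101.0]] [[138.0, 270.0], [217.0, 115.0]]
0.005 [[173.0, 168.0], [414.0, 107.0]] [[144.0, 271.0], [222.0, 116.0]]
0.16 [[217.0, 346.0], [462.0, 283.0]] [[321.0, 309.0], [381.0, 146.0]]
```

View pics/s_8.png

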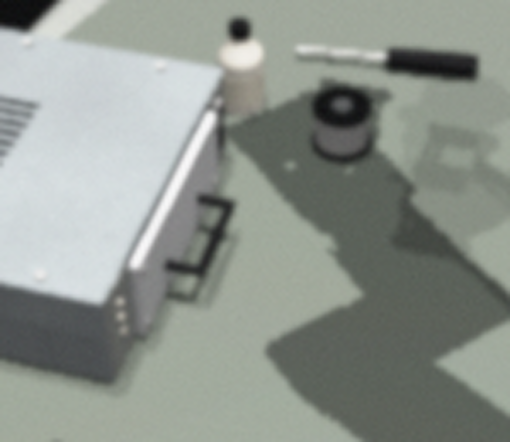

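View pics/t_8.png

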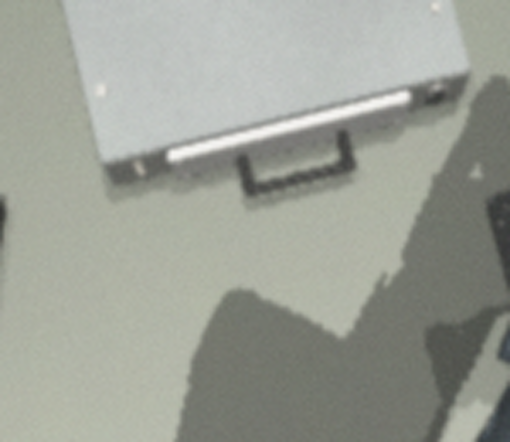

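Both views match the prediction for home: the plate's outer top edge runs from about (170,161) to (411,102), and I predicted (171,162) to (413,101). The spool, bottle and driver have not moved. I'll hand in.

```bash
python3 - <<'E'
from rig import bot
print(bot.hand_in())
E
```

```text
the job is handed in; nothing more can be done
None
```

The frame lies flat on the tray and the tray is fully home. I handed the job in at about 23 s of the 51 s allowed.

- **Frame:** I pushed it over from about 1.67 rad open with the shut fingertips on its outer face. It met its stop with the fingertip at z = 54.4 mm (54 expected). The force was about 2–3 N along the way and about 9 N against the stop. The pictures then showed it flat.
- **Tray:** I pushed on the bare front plate above the handle, with about 3–4 N as it slid. I slowed to about 5–8 mm/s at the end. It came to a firm stop: the arm no longer moved while the force rose to about 12 N.
- **Last checks:** After I backed off, the plate's edge in both camera views matched the home position to within about 1 mm. The arm was clear of everything and the force reading was near zero. The spool, bottle and driver looked unmoved; I did not re-check the bin, but the arm stayed well clear of it. No check failed or disagreed.

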